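Unclip the cover of the fume filter unit

ROBOT

A 6-joint arm with a two-finger parallel gripper is mounted at the origin on the work surface; the furniture and walls round the work are solid. World frame = base frame: x ahead of the robot, y to its left, z up, the work surface at z = 0. Lengths are in m, angles in rad, forces in N, time in s.
With the tool pointing down it reaches from about 0.35 to 0.975 m from the base axis. Payload 7.1 kg.
Tool frame: the origin (TCP) lies at the very end of the fingers, on their centre line; the grasp point (between the pads) lies 19 mm behind it; y points along the fingers, z is the direction in which the jaws open and shut, and the axes are right-handed (so a half turn about y gives the same grasp; the last joint's range is limited). The gripper opens to 88 mm and grips with 3 to 60 N. Pads are 20 mm wide; open, the fingers measure 115 mm over their backs; the gripper's body (75 mm by 178 mm) begins 61 mm behind the grasp point.
Start: joints at [1.156, 0.423, 1.63, -0, 1.089, -0.019], TCP at [0.241, 0.577, 0.223] pointing down, gripper open.
Joint ranges: [-3, 3], [-0.9, 2.11], [0.09, 2.58], [-1.31, 4.45], [0.11, 2.69], [-2.54, 2.54]. Speed limits (rad/s): [2.39, 2.39, 3.01, 3.14, 3.14, 3.14].

INTERFACE

Orientations are given as a 3x3 rotation matrix whose columns are the frame's x, y, z axes.
In Python, from plant import robot, planner, eyes, order, status gives the robot as it stands. The module is installed in compiled form; this text tells all that it offers. Calls block until the motion is done:
- robot.goto(position, orientation): joint-space move of the TCP to a pose.
- robot.move_straight(position, frame=None, speed=0.15, until_force=None): straight line of the TCP; frame=None keeps the orientation; speed is the mean speed in m/s. With until_force (N) it stops when the force on the tool has changed by that much, and returns True; else False.
- robot.set_joints(angles): joint-space move.
- robot.set_gripper(opening, grasp_force=None): finger opening in m; grasp_force is the grip in N (None keeps the last); returns when the fingers have stopped.
- robot.sleep(seconds).
- planner.ik(position, orientation): joint angles nearest the present ones, or None.
- eyes.get_image(name): name is "side" or "top" or "wrist"; returns the picture (420x560x3 uint8, red, green, blue); there is no depth.
- eyes.calibration(name): a dict with "vfov" (degrees; the focal length in pixels is half the picture's height over the tangent of half this angle, whatever the lens; pixels are square), "cx", "cy" (the principal point, pixels), "T" (4x4, takes a point from camera to world coordinates). Camera axes: x right, y down, z forward; pixel columns grow to the right and rows downward; lengths in m; the calibration is good to about 2 mm. A picture is of the moment at which its call begins: read the wrist's pose just before it. calibration takes no time and is no camera call; for the wrist camera it gives the pose at the moment of the call.
A pose or a line that the arm cannot do raises robot.Unreachable and nothing moves.
- order.sign_off(): hands the job in, once; it reports no verdict.
Readings, each from a call of its own:
- status.get_t(): time.
- status.get_qpos(): joint angles.
- status.get_joint_vel(): joint speeds.
- status.get_tau(): joint torques, N m.
- status.get_ee_pos(): TCP position.
- status.get_eef_rot(): TCP orientation.
- status.get_contact_force(): force on the tool from outside, world axes, zero at the start.
- status.get_ft_torque(): the same for the moment, N m.
- status.get_opening(): finger opening in m.
Only numpy, scipy, OpenCV 4.12 (cv2) and the standard library are available. Lean on these libraries where they do the work, as an engineer would, in place of code of your own. Each camera call takes 0.05 s, during which the arm holds its last target.

TASK

Open the fume filter unit for a filter change: squeeze the two orange snap tabs of its grey cover together, all the way in, to unhook it while it still sits on the unit, then lift the cover off and lay it flat in the empty steel tray, tabs upward. Set it down rather than drop it, let it go so that the tabs spring back out, and leave the bottles and the tape roll where they are.

Things in the scene. Friction and masses are not known exactly. Their poses are not given: they have to be found in the camera images.
- housing: The filter unit, fixed: white plastic box 150 (x) x 116 (y) x 62 mm high, blue line near its foot, switch on its -x face, round grey spout 18 mm long on its +x face. Origin: centre of its underside; z up. The opening in its top, 112 (x) x 64 (y) mm with a rim 6 mm thick, is closed by the cover.
- cover: Loose clip-on cover: grey plate 130 (x) x 96 (y) x 8 mm with dark grille lines, 0.1 to 0.25 kg. Origin: centre of the plate's underside, on the housing's top, axes along the housing's. Hooks on the tabs hold it down until both tabs are squeezed; 1.5 to 2 mm of play sideways. Four feet 16 mm long at x = +-50, y = +-27 mm reach into the opening; on a flat surface it stands on them.
- grip (a point): Point midway between the two upright orange tabs, 28 mm above the underside of the cover's plate; axes as the cover's; squeeze along y. Tabs: flat paddles 40 mm long (x), 6 mm thick (y), from the plate (8 mm above its underside) up to 42 mm above its underside; 54 mm over their outer faces, 38 mm when fully squeezed.
- tab_a (a joint): How far the tab on the cover's +y side is squeezed in (m): 0 = sprung out, its hook 4 mm under the housing's rim; 0.008 = at its stop. It slides towards the other tab. The spring takes 2 N to start and 7 N at the stop: grip with 15 to 30 N. From 0.006 on the hook is free.
- tab_b (a joint): The same for the tab on the cover's -y side.
- tray: The empty steel tray, loose, 0.5 kg, 175 (x) x 235 (y) x 15 mm outside, flat floor 2 mm thick and 164 x 224 mm inside its thin rim. Origin: centre of its underside; z up. The cover lying in it has its origin 18 mm above the tray's.
- etchant_bottle: Bystander: amber bottle with black cap, 45 mm across, 103 mm high, loose. Origin: centre of its underside.
- ethanol_bottle: Bystander: white bottle with blue cap, 50 mm across, 118 mm high, loose. Origin: centre of its underside.
- tape: Bystander: roll of tan tape lying flat, 80 mm across, 18 mm high, loose. Origin: centre of its underside.

How it is judged:
On the way, in this order (a step that is already met when the one before it is completed fails the run):
1. both tabs are squeezed in by more than 6 mm while the cover still sits on the housing (value of joint each of tab_a, tab_b above 0.006 m and z of cover in the frame of housing between 0.059 and 0.066 m and horizontal distance between cover and housing below 0.01 m), for 0.1 s.
2. the cover is lifted at least 30 mm off the housing (z of cover in the frame of housing above 0.092 m), for 0.1 s.
At the end, for the whole second after the job is handed in: the cover lies still and flat (within 0.05 rad) with all four feet on the floor of the steel tray (its origin 13 to 22 mm above the tray's, and inside the rim), tabs upward and sprung out to within 2 mm (x of cover in the frame of tray between -0.08 and 0.08 m and y of cover in the frame of tray between -0.11 and 0.11 m and z of cover in the frame of tray between 0.013 and 0.022 m and angle between the z axis of cover and the z axis of tray, either way round below 0.05 rad and angle between cover's own z axis and vertical below 0.08 rad and value of joint each of tab_a, tab_b below 0.002 m and linear speed of cover below 0.03 m/s); the robot touches nothing.
It fails at once if the cover is dropped: it moves faster than 0.7 m/s with the fingers off it (a fall of about 25 mm) (linear speed of cover above 0.7 m/s and contact force between the fingers and cover below 0.1 N).
It fails at once if a bystander (bottle or tape roll) is moved by more than 30 mm (distance of any of etchant_bottle, ethanol_bottle, tape from where it was at the start of the episode above 0.03 m).
It also fails if it takes over 42 s, if anything falls off the work surface, if the arm or the gripper's body presses on something with over 40 N, if the wrist force passes 120 N, or if a joint passes its speed limit or range.

## Working session

There is one attempt and no reset: what is moved stays moved. The work goes in short steps, each a Python script; the robot and the scene stay as the last script left them, time stands still between calls to the robot, and variables do not carry over. Pictures are saved under pics/ and viewed, and the job is handed in when it is done.

```bash
mkdir -p pics; cat > h.py <<'E'
import numpy as np, cv2
from plant import robot, planner, eyes, order, status
def snap(n,f):
    c=eyes.calibration(n); im=eyes.get_image(n); cv2.imwrite('pics/'+f+'.png',im[:,:,::-1]); return im,c
def ray(c,u,v,z):
    f=210/np.tan(np.radians(c['vfov'])/2); T=np.array(c['T'])
    d=T[:3,:3]@np.array([(u-c['cx'])/f,(v-c['cy'])/f,1]); o=T[:3,3]
    return o+d*(z-o[2])/d[2]
def proj(c,p):
    f=210/np.tan(np.radians(c['vfov'])/2); T=np.array(c['T'])
    q=T[:3,:3].T@(np.array(p)-T[:3,3]); return np.array([c['cx']+f*q[0]/q[2],c['cy']+f*q[1]/q[2]])
E
python3 - <<'E'
from h import *
for n in ['side','top','wrist']:
    im,c=snap(n,n+'0'); print(n,c['vfov'],c['cx'],c['cy'],np.round(c['T'],3).tolist())
print(status.get_t(),np.round(status.get_eef_rot(),3).tolist())
E
```

```text
side 54.26979297619017 271.7514436027601 212.75807897606137 [[0.974, -0.059, 0.219, 0.157], [-0.224, -0.37, 0.901, -1.077], [0.028, -0.927, -0.374, 0.479], [0.0, 0.0, 0.0, 1.0]]
top 49.37322833871667 274.7330381476046 204.24580423966296 [[-0.011, -0.984, 0.177, 0.184], [-1.0, 0.012, 0.008, -0.127], [-0.01, -0.177, -0.984, 1.242], [0.0, 0.0, 0.0, 1.0]]
wrist 64.88441591245642 278.5551226545191 211.42871223711197 [[0.387, 0.883, 0.265, 0.168], [0.922, -0.37, -0.114, 0.607], [-0.003, 0.288, -0.958, 0.383], [0.0, 0.0, 0.0, 1.0]]
0.15 [[0.923, -0.0, 0.386], [-0.386, -0.001, 0.923], [-0.0, -1.0, -0.001]]
```

View pics/top0.png

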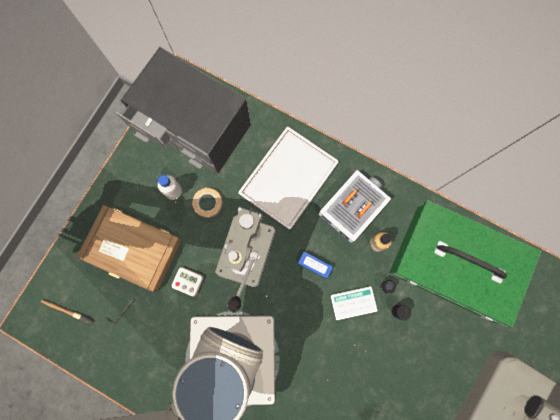

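View pics/side0.png

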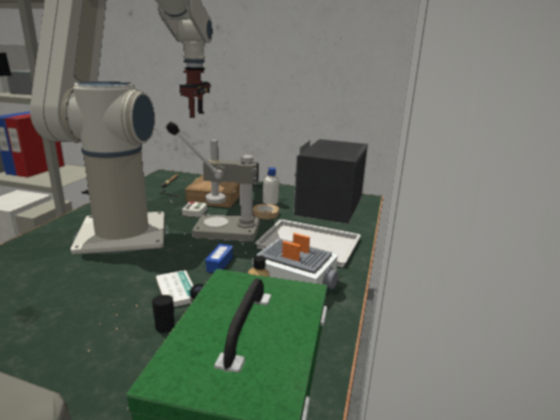

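View pics/wrist0.png

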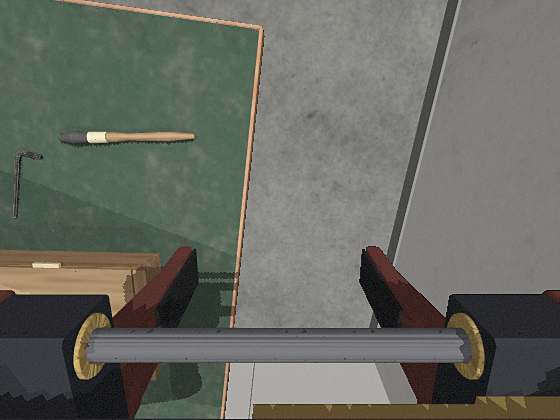

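```bash
python3 - <<'E'
from h import *
c=eyes.calibration('top')
print(proj(c,[0,0,0]),proj(c,[.241,.577,.223]),ray(c,355,207,.07),ray(c,289,177,0),ray(c,168,187,.1),ray(c,380,240,.1),ray(c,245,220,.15))
im=cv2.imread('pics/top0.png')
cv2.imwrite('pics/topc.png',cv2.resize(im[110:260,200:400],None,fx=4,fy=4,interpolation=cv2.INTER_CUBIC))
im=cv2.imread('pics/side0.png')
cv2.imwrite('pics/sidec.png',cv2.resize(im[130:290,180:380],None,fx=3.7,fy=3.7,interpolation=cv2.INTER_CUBIC))
E
```

```text
[231.64963736 358.5869446 ] [-36.66632741 263.74674076] [ 0.38467865 -0.32569565  0.07      ] [ 0.48392537 -0.15729611  0.        ] [0.43750388 0.15556522 0.1       ] [ 0.29511672 -0.37943793  0.1       ] [ 0.3424161  -0.04565466  0.15      ]
```

View pics/topc.png

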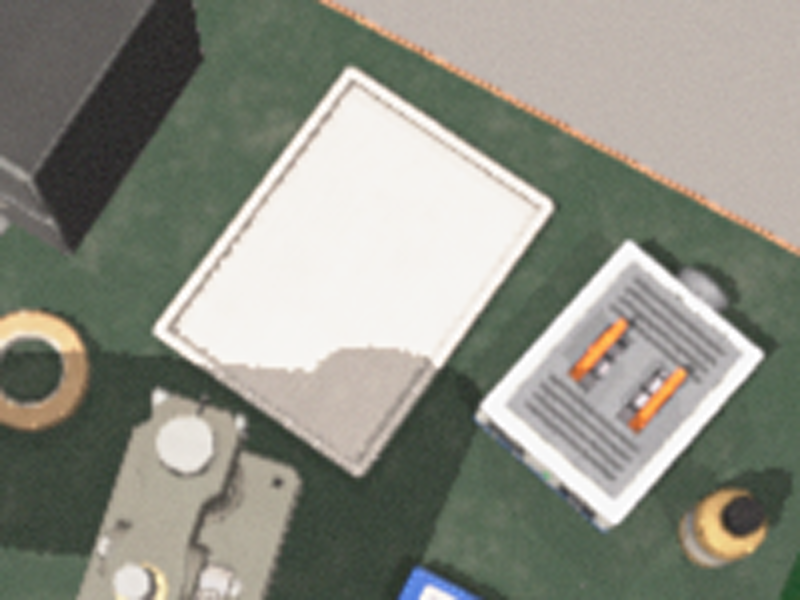

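View pics/sidec.png

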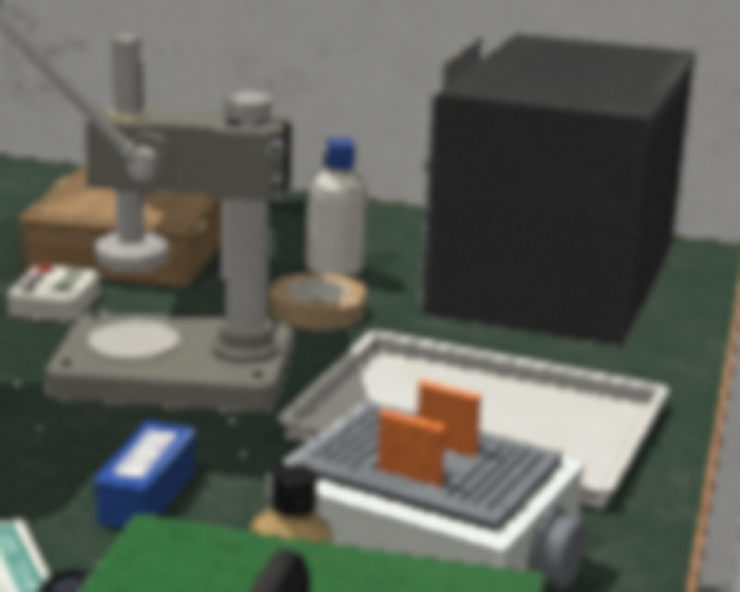

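```bash
python3 - <<'E'
from h import *
c=eyes.calibration('top');s=eyes.calibration('side')
P=[ray(c,200+u/4,110+v/4,.062) for u,v in [(630,240),(765,352),(612,530),(480,415)]]
for a,b in zip(P,P[1:]+P[:1]): d=b-a;print(np.round(a,4),np.linalg.norm(d).round(4),np.degrees(np.arctan2(d[1],d[0])))
print(np.mean(P,0))
for tp in ([(628,322),(577,373)],[(687,370),(636,428)]):
  print('tab',[ray(c,200+u/4,110+v/4,.104).round(4) for u,v in tp])
P=[ray(c,200+u/4,110+v/4,.015) for u,v in [(352,68),(553,205),(360,475),(155,330)]]
for a,b in zip(P,P[1:]+P[:1]): d=b-a;print(np.round(a,4),np.linalg.norm(d).round(4),np.degrees(np.arctan2(d[1],d[0])))
print(np.mean(P,0))
# press height: base on table from side, find z matching
g=ray(s,246,223,.02);print('press col',g)
for z in (.1,.15,.2,.25,.3):print(z,proj(s,[g[0],g[1],z]), proj(c,[g[0],g[1],z]))
print(planner.ik([.3,.3,.45],status.get_eef_rot()))
E
```

```text
[ 0.4856 -0.3378  0.062 ] 0.1147 -132.05339188075249
[ 0.4088 -0.423   0.062 ] 0.1562 137.76776260880854
[ 0.2932 -0.318   0.062 ] 0.1126 47.45272213610826
[ 0.3693 -0.2351  0.062 ] 0.1552 -41.46535631062068
[ 0.38923238 -0.32848065  0.062     ]
tab [array([ 0.4213, -0.3268,  0.104 ]), array([ 0.3888, -0.2932,  0.104 ])]
tab [array([ 0.3898, -0.3626,  0.104 ]), array([ 0.3532, -0.3289,  0.104 ])]
[ 0.6248 -0.1565  0.015 ] 0.171 -126.39677531060562
[ 0.5233 -0.2941  0.015 ] 0.2314 143.75568056771692
[ 0.3367 -0.1573  0.015 ] 0.1721 53.770105195475395
[ 0.4384 -0.0184  0.015 ] 0.2319 -36.53397594272617
[ 0.48081261 -0.15656711  0.015     ]
press col [ 0.33617126 -0.03448029  0.02      ]
0.1 [246.13656123 196.14011215] [242.03547537 225.34873348]
0.15 [246.22567755 178.61204536] [240.36859585 222.61945905]
0.2 [246.31787044 160.4788545 ] [238.54590732 219.63506989]
0.25 [246.41330203 141.70865298] [236.54449272 216.35804259]
0.3 [246.51214602 122.26727382] [234.33670892 212.74311554]
[ 7.57675486e-01 -9.48930615e-02  1.74007675e+00 -4.52606069e-04
  1.49752040e+00 -4.17277209e-01]
```

```bash
cat >> h.py <<'E'
def R(yaw):  # cover yaw (rad): jaw dir = cover y
    z=np.array([-np.sin(yaw),np.cos(yaw),0]); y=np.array([0,0,-1.]); return np.column_stack([np.cross(y,z),y,z])
E
python3 - <<'E'
from h import *
r=R(np.radians(-42))
p=np.array(status.get_ee_pos())
robot.move_straight(p+[0,0,.17],speed=.25)
robot.goto([.389,-.328,.33],r)
im,c=snap('wrist','w1'); np.save('w1T.npy',c['T'])
print(status.get_t(),status.get_ee_pos(),status.get_qpos(),proj(c,[.389,-.328,.09]))
E
```

```text
4.2333 [ 0.38941636 -0.32764146  0.33001608] [-7.22890853e-01  1.34148210e-01  1.76741869e+00  7.95314130e-05
  1.23996932e+00 -1.56156117e+00] [278.33831967 178.75306196]
```

View pics/w1.png

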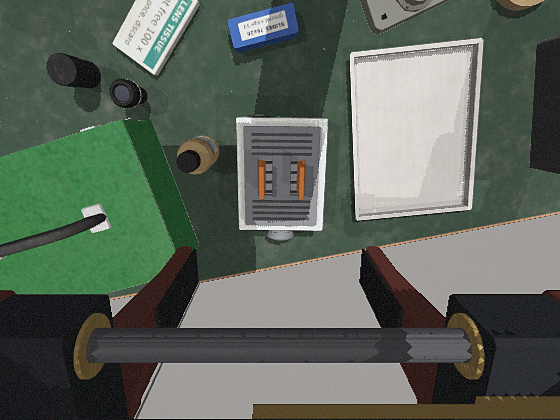

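```bash
python3 - <<'E'
from h import *
im=cv2.imread('pics/w1.png')
cr=cv2.resize(im[105:245,225:340],None,fx=5,fy=4,interpolation=cv2.INTER_CUBIC)
cr=cv2.resize(im[105:245,225:340],None,fx=4,fy=4,interpolation=cv2.INTER_CUBIC)
cv2.imwrite('pics/w1c.png',cr)
hsv=cv2.cvtColor(im,cv2.COLOR_BGR2HSV)
m=cv2.inRange(hsv,(5,150,120),(18,255,255)); m[:140]=0;m[210:]=0;m[:,:240]=0;m[:,320:]=0
n,l,st,ce=cv2.connectedComponentsWithStats(m)
c=eyes.calibration('wrist'); 
for i in range(1,n):
    if st[i,4]<30: continue
    print(st[i],ce[i])
    ys,xs=np.where(l==i); print(cv2.minAreaRect(np.column_stack([xs,ys]).astype(np.float32)))
E
```

```text
[259 161   6  38 180] [261.01666667 180.41111111]
((261.5, 179.5), (37.0, 5.0), 90.0)
[297 161   8  39 205] [300.8        179.26829268]
((300.5, 180.0), (38.0, 7.0), 90.0)
```

View pics/w1c.png

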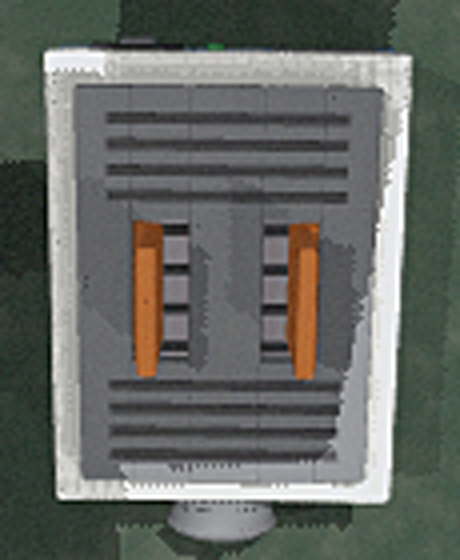

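```bash
python3 - <<'E'
from h import *
c=eyes.calibration('wrist'); f=lambda u,v,z: ray(c,225+(u-1.5)/4,105+(v-1.5)/4,z)
def quad(pts,z):
    P=[f(u,v,z) for u,v in pts]
    for a,b in zip(P,P[1:]+P[:1]): d=b-a;print('  ',np.linalg.norm(d).round(4),np.degrees(np.arctan2(d[1],d[0])).round(1))
    print(np.mean(P,0).round(4))
quad([(45,53),(412,57),(388,502),(57,500)],.062)
quad([(75,87),(382,87),(362,482),(83,482)],.07)
quad([(136,247),(317,247),(314,378),(140,378)],.104)
for z,pts in [(.104,((148,312),(306,312)))]:
    print([f(*p,z).round(4) for p in pts])
f2=lambda u,v,z:ray(c,u,v,z)
P=[f2(*p,.015) for p in [(350,52),(483,39),(474,211),(357,221)]]
for a,b in zip(P,P[1:]+P[:1]): d=b-a;print('  ',np.linalg.norm(d).round(4),np.degrees(np.arctan2(d[1],d[0])).round(1))
print(np.mean(P,0).round(4)); print('bottle cap',f2(189,161,.103), 'blackbox edge',f2(531,168,0),f2(536,40,.2))
E
```

```text
0.1148 47.4
   0.148 -42.8
   0.1143 -132.4
   0.1485 137.4
[ 0.3935 -0.3275  0.062 ]
   0.0949 48.0
   0.1291 -42.9
   0.0941 -132.0
   0.1291 137.4
[ 0.3933 -0.3274  0.07  ]
   0.0532 48.0
   0.0398 -42.1
   0.0527 -132.0
   0.0398 138.7
[ 0.3931 -0.3269  0.104 ]
[array([ 0.3771, -0.3441,  0.104 ]), array([ 0.4086, -0.3091,  0.104 ])]
   0.1727 53.1
   0.2353 -35.2
   0.1757 -126.8
   0.2354 144.1
[ 0.4851 -0.1541  0.015 ]
bottle cap [ 0.30116999 -0.39004532  0.103     ] blackbox edge [ 0.64255899 -0.04870882  0.        ] [ 0.42716436 -0.08596592  0.2       ]
```

```bash
python3 - <<'E'
from h import *
r=R(np.radians(-42.3))
robot.set_gripper(.086)
robot.move_straight([.3925,-.3275,.13],r,speed=.2)
print(robot.move_straight([.3925,-.3275,.076],speed=.06,until_force=8), status.get_ee_pos(),status.get_contact_force())
snap('wrist','w2');snap('side','s2')
print(status.get_t())
E
```

```text
False [ 0.39270605 -0.32767947  0.07624407] [0.8453578  0.03849896 0.81958623]
6.7917
```

View pics/w2.png

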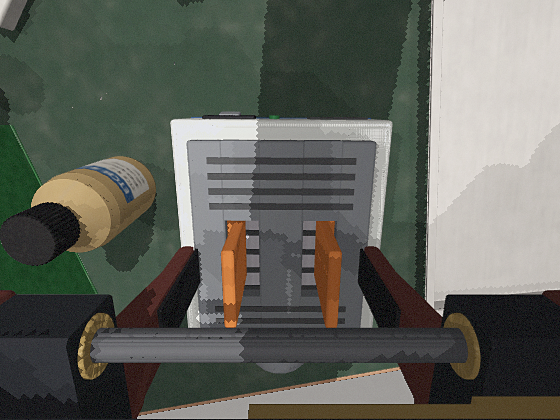

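View pics/s2.png

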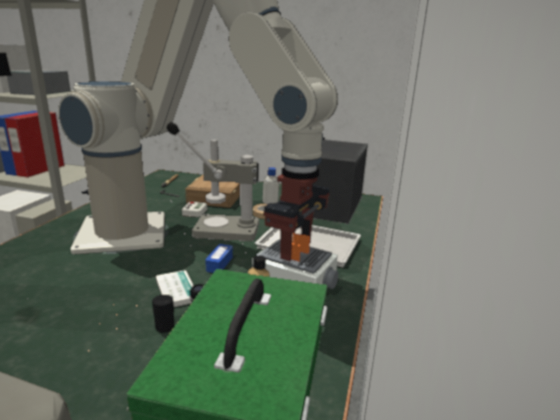

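The open jaws straddle both tabs (tabs at u≈222–245 and 316–340, jaws at 195 and 360), and they are centred on them. Next I squeeze.

```bash
python3 - <<'E'
from h import *
robot.set_gripper(.034,grasp_force=25)
robot.sleep(.3)
print(status.get_opening(),status.get_contact_force(),status.get_ft_torque(),status.get_t())
snap('wrist','w3')
E
```

```text
0.03736836782778394 [-0.46609683  0.59172233  6.33553681] [ 0.16554719  0.23539182 -0.06673877] 7.9083
```

View pics/w3.png

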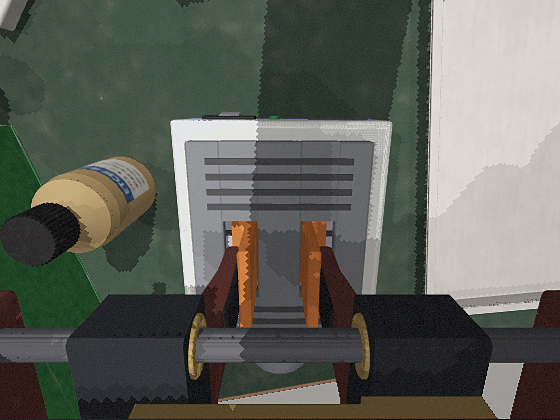

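```bash
python3 - <<'E'
from h import *
p=np.array(status.get_ee_pos())
robot.move_straight(p+[0,0,.03],speed=.05)
print(status.get_opening(),status.get_contact_force())
robot.move_straight(p+[0,0,.13],speed=.15)
print(status.get_opening(),status.get_contact_force(),status.get_t())
robot.move_straight([.484,-.155,.2],R(np.radians(-36)),speed=.15)
print(status.get_opening(),status.get_contact_force(),status.get_t())
im,c=snap('wrist','w4');snap('side','s4')
print([proj(c,[.484,-.155,.002]).round(0)])
E
```

```text
0.037063806708802965 [-0.66805753  0.03233027 -1.77382833]
0.037017501093423395 [-0.43693994 -0.3052138  -1.19831701] 9.5333
0.037041676456329074 [-0.32108959  0.49887895 -0.44736653] 10.9833
[array([279., 186.])]
```

View pics/w4.png

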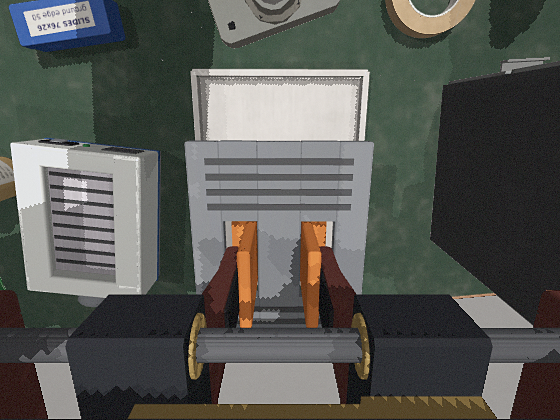

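View pics/s4.png

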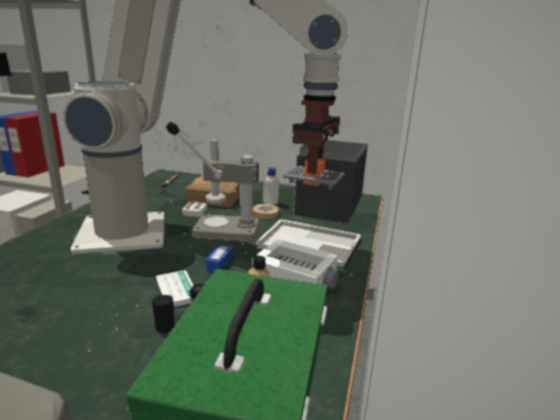

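The cover is held level, and it has come clear of the unit, whose opening is now visible at (80,220). It is centred over the tray (u≈192–368). I lower it next.

```bash
python3 - <<'E'
from h import *
robot.move_straight([.484,-.155,.055],speed=.12)
h=robot.move_straight([.484,-.155,.028],speed=.015,until_force=4)
print(h,status.get_ee_pos(),status.get_contact_force(),status.get_t())
snap('wrist','w5');snap('side','s5')
E
```

```text
True [ 0.48398858 -0.15498963  0.03221276] [-1.94302566  0.4360615   5.58615154] 13.8083
```

View pics/w5.png

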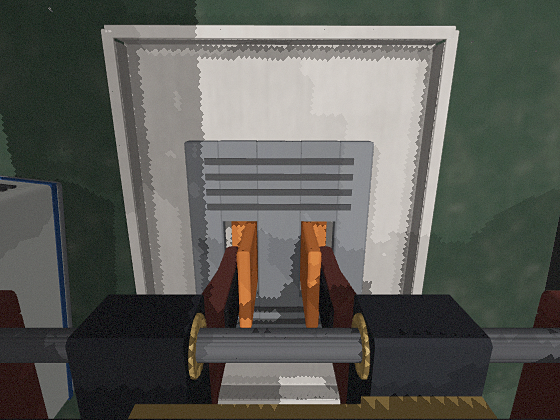

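Contact came at TCP z = 0.0322, against 0.032 expected, and the cover is well inside the rim. I release it and back off.

```bash
python3 - <<'E'
from h import *
robot.set_gripper(.086)
robot.sleep(.2)
print(status.get_opening(),status.get_contact_force())
robot.move_straight([.484,-.155,.10],speed=.06)
robot.move_straight([.484,-.155,.26],speed=.2)
snap('wrist','w6');snap('side','s6');print(status.get_t(),status.get_contact_force())
E
```

```text
0.08586378600427513 [ 0.42297413 -0.39267943  0.43762748]
17.3417 [ 0.93807548 -0.06402655  0.19075915]
```

View pics/w6.png

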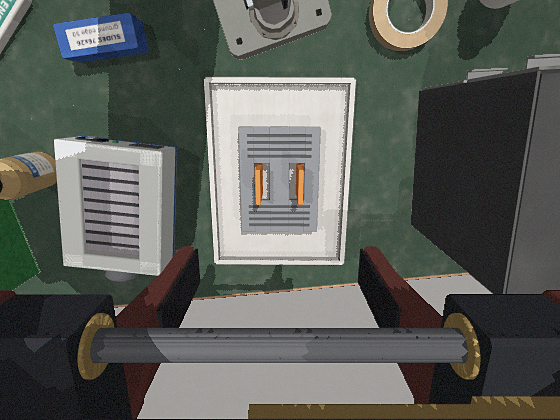

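View pics/s6.png

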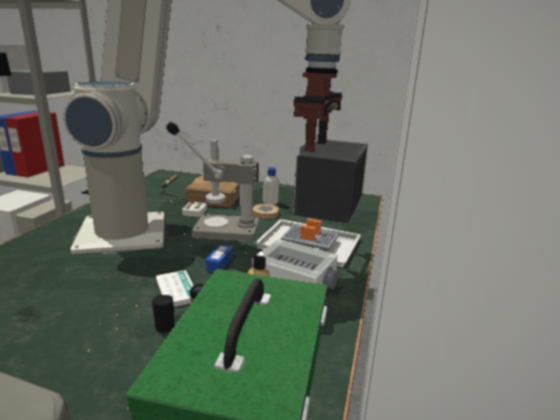

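```bash
python3 - <<'E'
from h import *
im=cv2.imread('pics/w6.png')
hsv=cv2.cvtColor(im,cv2.COLOR_BGR2HSV)
m=cv2.inRange(hsv,(5,150,100),(18,255,255)); c=eyes.calibration('wrist')
for v in (180,185,190,195):
    x=np.where(m[v,240:320])[0]+240; a,b=ray(c,x[0]-.5,v,.06),ray(c,x[-1]+.5,v,.06); print(x[0],x[-1],np.linalg.norm(a-b))
cv2.imwrite('pics/w6c.png',cv2.resize(im[115:245,225:335],None,fx=4,fy=4,interpolation=cv2.INTER_CUBIC))
E
```

```text
255 303 0.054200633267353894
255 303 0.054438170100234905
255 303 0.054677798198223784
255 303 0.05491954530145848
```

View pics/w6c.png

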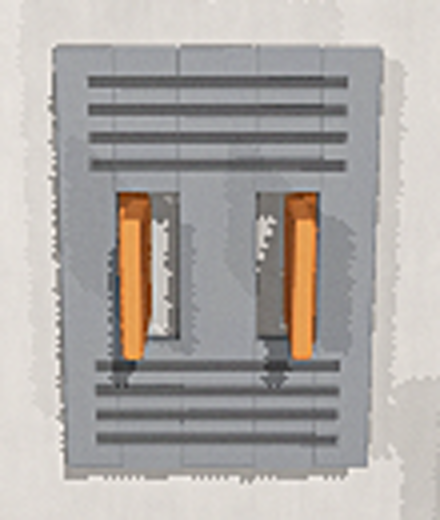

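The tabs measure 54 mm over their outer faces, so they have sprung out, and the cover lies flat.

```bash
python3 -c "
from h import *
order.sign_off();print(status.get_t())"
```

```text
the job is handed in; nothing more can be done
the job is handed in; nothing more can be done
```

The cover is off the filter unit and lying flat in the steel tray, tabs upward, and I handed the job in after about 17.4 s (limit 42 s). The interface gave no verdict.

- **Squeeze:** I gripped both tabs with 25 N while the cover sat on the unit. The fingers stopped at 37.4 mm, against 38 mm for fully squeezed.
- **Lift and placing:** I lifted the cover 130 mm, carried it over and lowered it until it touched. Contact came at a tool height of 32.2 mm, where 32 mm was expected.
- **Release:** The last wrist picture shows the tabs about 54 mm apart over their outer faces, which is fully sprung out. The cover is well inside the tray rim, and the gripper is well above it and clear.
- **Bottles and tape:** The arm passed clear of them and they look unmoved in the pictures, but I did not measure them.
- **Disagreement:** The top and wrist cameras differed by about 4 mm on where the unit was. I used the wrist camera because its sizes matched the given ones better, and the grasp came out centred.

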